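Latch the two-part filter cell shut

TASK

Close the two-part filter cell with its draw latch: take the claw by its round cross pin and feel gently for the slot of the keeper on the sliding half, let the hook drop right in and draw it back until it catches under the lip, then swing the lever over and down past centre until it lies fully home and the latch holds the two halves shut under tension. Press and pull only lightly on the claw (it must never bear on the keeper with more than 10 N while you hold it), and the other things on the bench stay where they are.

Things in the scene. Friction and masses are not known exactly. Their poses are not given: they have to be found in the camera images.
- cell: The fixed frame on the bench: grey base plate 245 x 120 x 10 mm (x = -75 to +170 from the origin) with the fixed aluminium half (90 x 90, top 55 mm above the bench, centred on the origin) and guide rods. It cannot be shifted. Origin on the bench below the lever's pivot; +x runs from the lever to the sliding half, y across, z up. The latch moves in the plane y = 0 of this frame.
- lever_pivot (a point): The lever's pivot axis, parallel to the cell's y; at (0, 0, 88) mm in the cell frame.
- lever (a joint): Angle of the lever, rad: 0 = standing upright, negative = leaning toward the sliding half (to -0.7), positive = swung away from the sliding half; 1.571 (hard stop) = lying level, fully home. The claw's hinge pin is at (-2, 0, 28) mm from the pivot with the lever upright. Friction of 0.055 N m holds it where it is left; centre is passed at about 1.28.
- lever_grip (a point): Centre of the dark round cross bar at the end of the lever, 16 mm thick, 34 mm long across (along the cell's y), 95 mm from the pivot; 88 mm above the bench when home.
- claw_pin (a point): The claw's hinge pin on the lever, parallel to y; (-2, 0, 28) mm from the pivot when the lever is upright; it turns with the lever.
- claw_hook: Front of the claw: steel tongue 16 mm wide, 5 thick (z = 6 to 11), with a nose 4 mm thick bent down to z = -5, inner face at x = 127.5 leaning back a little. Origin on the claw's hinge pin, x along the claw to the nose. Sprung along x: 5 N preload, then 0.5 N/mm, up to 30 mm (8 to 18 N when latched). Friction keeps its angle to the lever: an unhooked claw turns with the lever and lifts.
- claw_tab (a point): Centre of the dark round cross pin on top of the claw, 14 mm thick, 26 mm long across (along the cell's y), to be pinched by its ends; it turns between the fingers. At (126, 0, 30) mm in claw_hook when not pressed; its stem is sprung along claw_hook's z: pressed toward the tongue it gives way from 1.2 N on, 1 mm per 2 N, up to 10 mm (then solid).
- claw_tip (a point): Lowest point of the hook nose; at (128.5, 0, -5) mm in claw_hook. It reaches 55 to 60 mm above the bench when the hook is in the slot, 67 to 69 when it rests on top of the keeper.
- sliding_half: Sliding aluminium half, 100 x 90 x 43 mm, on guide rods along the cell's x, held by about 5 N of friction. Origin at the middle of its end next to the fixed half, 11 mm above the bench; axes as the cell. Its origin is at x = 49 mm in the cell frame when closed (hard stop); it starts 2.5 to 4 mm farther out. It carries the keeper.
- keeper_mid (a point): Mid-range of the slot centre, level with the keeper's top (67 mm above the bench), 71 mm in x from the sliding half's origin. The keeper is a steel strip 28 mm wide along x: flat near block 24 mm long, slot, flat far block 16 mm long of equal height. The keeper is clamped anywhere within 8 mm either way along x and this is NOT measured: the true slot must be felt for.
- keeper_lip (a point): Mid-range of the axis of the 8 mm lip rod, parallel to y, 4 mm below the keeper's top, 10 mm before the slot's centre in x; it ends the near block and shifts with the slot (up to 8 mm either way, not measured). Behind it the slot is 12 mm wide, 10.5 mm deep and undercut 4 mm beneath the rod.
- petri_1: Bystander, to be left alone: clear flat dish, 88 mm across, 14 high; origin at the centre of its underside.
- label_tape: Bystander, to be left alone: roll of white tape lying flat, 68 mm across, 19 high; origin at the centre of its underside.
- forceps_dark: Bystander, to be left alone: dark metal forceps lying flat, 132 x 20 x 7 mm; origin at the centre of its underside.
- tube15_1: Bystander, to be left alone: lying conical tube with screw cap, 118 mm long, 21 thick; origin at the centre of its underside.

How it is judged:
By the outcome, as a careful person would: the job done as asked, in the order asked, and still so for the second after the job is handed in, with the robot touching nothing.
It also fails if it takes over 72 s, if anything falls off the work surface, if the arm or the gripper's body presses on something with over 40 N, if the wrist force passes 120 N, or if a joint passes its speed limit or range.

ROBOT

A 6-joint arm with a two-finger parallel gripper is mounted at the origin on a cart in front of the work surface, level with it; the furniture and walls round the work are solid. World frame = base frame: x ahead of the robot, y to its left, z up, the work surface at z = 0. Lengths are in mm, angles in rad, forces in N, time in s.
With the tool pointing down it reaches from about 350 to 975 mm from the base axis. Payload 7.1 kg.
Tool frame: the origin (TCP) lies midway between the tips of the shut fingers; the grasp point (between the pads) lies 19 mm behind it (ctrl.grip_depth is the distance from the TCP to the grasp point, in mm); z points along the fingers, y is the line along which they close (so a half turn about z gives the same grasp; the last joint's range is limited). The gripper opens to 88 mm and grips with 3 to 60 N. Pads are 20 mm wide; open, the fingers measure 115 mm over their backs; the gripper's body (75 mm by 178 mm) begins 61 mm behind the grasp point.
Start: joints at [1.174, 0.423, 1.63, -0, 1.089, -0.019], TCP at [230.516, 580.919, 222.675] pointing down, gripper open.
Joint ranges: [-3, 3], [-0.9, 2.11], [0.09, 2.58], [-1.31, 4.45], [0.11, 2.69], [-2.54, 2.54]. Speed limits (rad/s): [2.39, 2.39, 3.01, 3.14, 3.14, 3.14].

INTERFACE

Orientations are given as a rotation vector (axis times angle).
In Python, from workcell import ctrl, cams gives the robot as it stands.
- The arm moves only by the tool move_arm, never from a script. Its argument "steps" is a list of rows, each a list of 3 entries, a list of its own where there are three numbers: the shift along the tool's x, y, z in units of 25 mm (1.0 is 25 mm), then the turn about the tool's z in units of 5 degrees (1.0 is 5 degrees), then the closure, from 0 (fully open) to 1 (shut). A call has 1 to 20 rows; each row shifts and turns the commanded pose from where the row before left it, along the tool's axes as they then stand; what a row does not reach is not made up. A row lasts 1/12 s, in which the tool goes at most 41.7 mm and 7.16 degrees, less where a joint would pass 70% of its speed; a pose out of reach is approached as far as the arm can. A call is refused whole if a number of a shift passes 1 or a number of a turn 1, either way. A call with a gripper value outside its range is refused whole. The fingers move at their own pace and stop on an object; the grip force is fixed at half the most. Time passes only in rows, so rows that do not move let the fingers close. It gives the time, the measured TCP pose, the force, the opening and the grip force at its end, in the units of the state.
- ctrl.get_obs(): the state, without advancing time (a new reading comes with each control period).
- cams.get_image(name): name is "scene" or "top"; returns a dict with "image" (384x512x3 uint8, red, green, blue), "camera_matrix" (3x3 intrinsics, pixels), "xyz" and "rotation" of the camera in the world. Camera axes: x right, y down, z forward; pixel columns grow to the right and rows downward; lengths in mm; the calibration is good to about 2 mm. A picture is of the moment at which its call begins. There is no depth.
- ctrl.close_job(): hands the job in; it is judged then, once.
Trained networks look in the newest picture that a camera, given by its name, has taken for a name from the list of things; names that differ only in an ending like _2 or _b are one class to them, and where a whole thing is asked for, a point or a joint stands for the part that bears it (a point fixed in the world has none). Each returns a list of dicts, best first, with "p" (0 to 1); they miss things now and then, are a little off and sometimes report something else, mostly with a low value. They report only what shows in the picture. A call takes as long as a camera call.
- cams.boxes_of(camera, thing): "rect" ([centre column, centre row, width, height] in pixels, round what is visible of it).
- cams.cut_out(camera, thing): "pixels" (384x512 bool, what is visible of it) and "rect" ([centre column, centre row, width, height] in pixels, round what is visible of it).
The state is a dict: "t": time; "qpos": joint angles; "qvel": joint speeds; "joint_torque": joint torques, N m; "ee_pos": TCP position; "orientation": TCP orientation; "ft_force": force on the tool from outside, world axes, zero at the start; "moment": the same for the moment, N m; "width": finger opening in mm; "grasp_force": force on a finger pad.
Only numpy, scipy, OpenCV 4.12 (cv2) and the standard library are available. Lean on these libraries where they do the work, as an engineer would, in place of code of your own. Each camera call takes 0.05 s, during which the arm holds its last target. There are 200 camera calls.

## Working session

There is one attempt and no reset: what is moved stays moved. The work goes in short steps, Python scripts to look and compute and a tool call to move; the robot and the scene stay as the last step left them, time stands still between calls to the robot, and variables do not carry over. Pictures are saved under pics/ and viewed, at most 10 in all, crops included, and the job is handed in when it is done.

Besides the shell and the picture viewer there is one more tool, called by a JSON object that holds its "fn" and its "kwargs". move_arm: Moves the arm, as the interface text tells. Its arguments: {"type":"object","properties":{"steps":{"type":"array"}},"required":["steps"]}

```bash
mkdir -p pics; ls; python3 - <<'E'
from workcell import ctrl, cams
import cv2
for n in("scene","top"):
    d=cams.get_image(n);cv2.imwrite(f"pics/{n}0.png",d["image"][:,:,::-1])
    print(n,d["camera_matrix"],d["xyz"],d["rotation"])
    for th in("lever_grip","claw_tab","lever","claw_hook","sliding_half","cell","keeper_mid","claw_tip","keeper_lip","claw_pin","lever_pivot"):
        try:print(th,[(round(b["p"],2),[round(float(v),1) for v in b["rect"]]) for b in cams.boxes_of(n,th)[:2]])
        except Exception as e: print(th,e)
o=ctrl.get_obs();print(o)
E
```

```text
pics
scene [[371.51290202   0.         252.39153252]
 [  0.         371.51290202 194.02948255]
 [  0.           0.           1.        ]] [ 187.97238319 -491.92819397  638.27383463] [-2.16127794  0.68562639 -0.32495432]
lever_grip [(0.85, [281.3, 228.8, 60.8, 69.2])]
claw_tab [(0.62, [256.4, 199.7, 16.1, 14.0]), (0.5, [351.2, 268.0, 36.0, 31.0])]
lever [(0.64, [280.6, 230.4, 57.9, 75.5])]
claw_hook [(0.81, [268.4, 212.5, 38.1, 42.6])]
sliding_half [(0.85, [257.9, 257.6, 58.1, 59.6]), (0.39, [282.1, 260.9, 122.5, 131.0])]
cell [(0.6, [281.0, 260.6, 122.0, 130.0]), (0.47, [277.9, 229.2, 58.1, 71.3])]
keeper_mid [(0.91, [261.6, 255.1, 60.4, 61.9])]
claw_tip [(0.73, [267.8, 213.3, 34.6, 39.6])]
keeper_lip [(0.82, [259.3, 256.6, 61.8, 61.0])]
claw_pin [(0.95, [278.9, 228.2, 60.7, 72.2])]
lever_pivot [(0.65, [279.1, 263.0, 122.1, 128.6])]
top [[370.84161283   0.         257.79820653]
 [  0.         370.84161283 188.82167264]
 [  0.           0.           1.        ]] [ 347.03978295   65.85970202 1066.93460151] [-2.19088977  2.01968017 -0.22019871]
lever_grip [(0.84, [326.0, 201.3, 52.8, 22
[... 541 characters left out ...]
]
{'t': 1.2, 'qpos': array([ 1.17400887e+00,  4.23085271e-01,  1.62988398e+00,  6.52659941e-06,
        1.08859752e+00, -1.90022018e-02]), 'qvel': array([ 1.70541465e-05, -8.79234481e-04, -1.43830207e-03,  9.78219155e-04,
        2.57106608e-03,  3.47097469e-04]), 'joint_torque': array([ 1.47788276e-03, -5.44581020e+01, -2.74053937e+01,  6.45261258e-02,
        1.69571053e-02,  3.13203407e-05]), 'ee_pos': array([230.51325715, 580.93297137, 222.69057132]), 'orientation': array([-5.89905661e-01, -3.08571122e+00, -4.16553158e-05]), 'ft_force': array([-0.78264568, -0.20575187, -0.31214786]), 'moment': array([-0.00421137,  0.03149561, -0.01887098]), 'grasp_force': 0.0, 'width': 87.51639223046502}
```

```bash
python3 - <<'E'
import cv2,numpy as np
s=cv2.imread("pics/scene0.png");t=cv2.imread("pics/top0.png")
a=cv2.resize(s[180:340,200:360],(600,600),interpolation=cv2.INTER_CUBIC)
cv2.imwrite("pics/a.png",a)
b=cv2.resize(t[160:260,260:393],(798,600),interpolation=cv2.INTER_CUBIC)
cv2.imwrite("pics/b.png",b)
E
```

```text
(no output)
```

View pics/a.png

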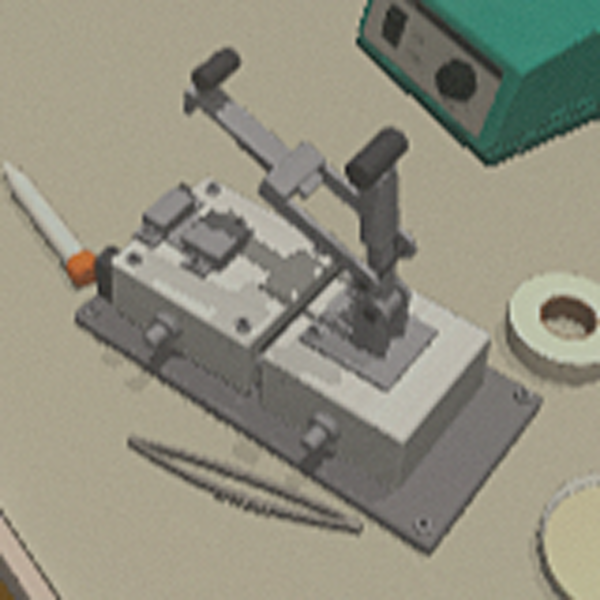

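View pics/b.png

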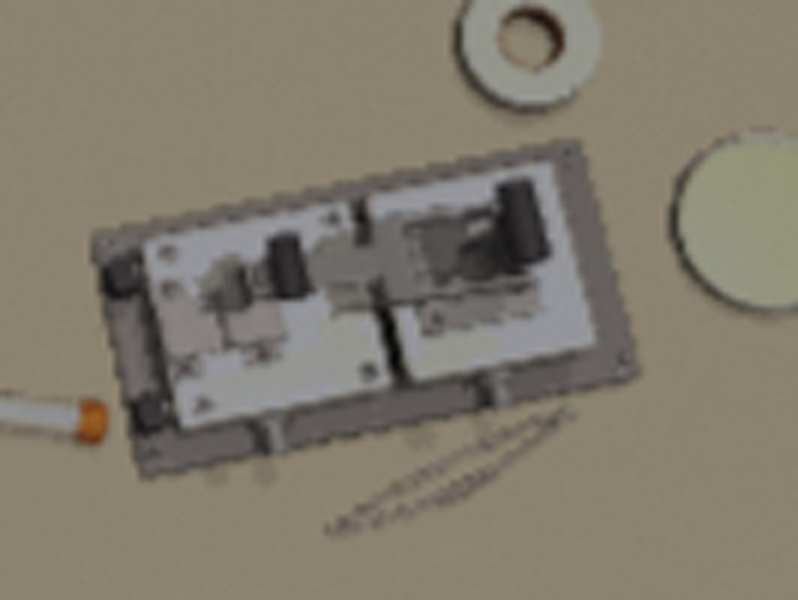

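View pics/scene0.png

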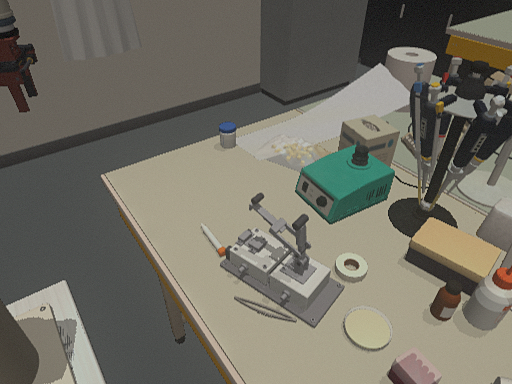

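```bash
cat > h.py <<'E'
from workcell import ctrl, cams
import numpy as np, cv2
from scipy.optimize import least_squares
from scipy.spatial.transform import Rotation as R
CAM={}
def cam(n):
    if n not in CAM: CAM[n]=cams.get_image(n)
    return CAM[n]
def proj(n,P):
    d=cam(n);r=np.array(d["rotation"],float)
    M=r if r.shape==(3,3) else R.from_rotvec(r).as_matrix()
    q=d["camera_matrix"]@(M.T@(np.asarray(P,float)-d["xyz"]))
    return q[:2]/q[2]
def c2w(c,P):
    s,k=np.sin(c[2]),np.cos(c[2])
    return np.array([c[0]+k*P[0]-s*P[1],c[1]+s*P[0]+k*P[1],P[2]])
def latch(th,be,p):   # th lever angle, be claw pitch (up +), p in claw frame -> cell
    k,s=np.cos(th),np.sin(th)
    rot=lambda x,z:(x*k-z*s, x*s+z*k)
    # lever positive = away from +x : (0,1)->(-sin,cos)
    hx,hz=rot(-2,28)
    cb,sb=np.cos(be),np.sin(be)
    return np.array([hx+p[0]*cb-p[2]*sb,p[1],88+hz+p[0]*sb+p[2]*cb])
def grip(th): return np.array([-95*np.sin(th),0,88+95*np.cos(th)])
E
python3 - <<'E'
from h import *
T=lambda a,b:(260+a/6,160+b/6)
S=lambda a,b:(200+a/3.75,180+b/3.75)
obs=[("top",(170,-60,10),T(92,235)),("top",(-75,-60,10),T(580,142)),("top",(-75,60,10),T(637,378)),("top",(170,60,10),T(143,478)),
("scene",(170,60,10),S(78,318)),("scene",(-75,60,10),S(428,552)),("scene",(-75,-60,10),S(540,402)),("scene",(-45,45,55),S(402,442)),("scene",(-45,-45,55),S(490,350))]
def f(v):
    c=v[:3];r=[]
    for n,P,px in obs: r+=list(proj(n,c2w(c,P))-px)
    r+=list(proj("scene",c2w(c,grip(v[3])))-S(378,157))+list(proj("top",c2w(c,grip(v[3])))-T(522,221))
    tab=c2w(c,latch(v[3],v[4],(126,0,30)))
    r+=list(proj("scene",tab)-S(217,70))+list(proj("top",tab)-T(287,267))
    return r
best=min((least_squares(f,[200,-0+y,a,0,.3]) for y in(0,-150) for a in(0,1.5,3,-1.5)),key=lambda s:s.cost)
v=best.x;print(v,best.cost);print(np.round(best.fun.reshape(-1,2),2).tolist())
c=v[:3]
print("grip",c2w(c,grip(v[3])),"tab",c2w(c,latch(v[3],v[4],(126,0,30))),"tip",latch(v[3],v[4],(128.5,0,-5)),"tabcell",latch(v[3],v[4],(126,0,30)))
for x,y,px in((149,-45,T(143,240)),(149,45,T(180,430)),(49,-45,T(350,203)),(49,45,T(388,385))):
    print([np.round(proj("top",c2w(c,(x+d,y,54)))-px,2).tolist() for d in(2,3,4)])
print(R.from_rotvec(ctrl.get_obs()["orientation"]).as_matrix().round(3))
E
```

```text
[ 5.39100925e+02 -1.53877813e+02  1.83958038e+00 -1.28732871e-01
  3.37239089e-01] 18.137222526611993
[[0.43, -1.03], [1.09, -0.82], [1.76, -0.03], [0.27, -0.64], [-2.5, -1.43], [-0.43, 0.4], [0.97, -0.42], [-0.54, 1.29], [0.66, -3.64], [-1.07, 0.78], [0.87, 0.04], [-0.92, 0.19], [0.75, -0.47]]
grip [ 535.86219717 -142.11983946  182.21390928] tab [509.73343946 -47.2612228  186.02647255] tip [124.52736318   0.         153.82516698] tabcell [110.58728      0.         186.02647255]
[[0.51, -0.85], [0.16, -0.79], [-0.19, -0.72]]
[[1.0, -0.65], [0.64, -0.58], [0.28, -0.52]]
[[1.11, -1.25], [0.76, -1.18], [0.41, -1.11]]
[[2.04, 0.03], [1.69, 0.1], [1.33, 0.17]]
[[-0.929  0.369 -0.   ]
 [ 0.369  0.929 -0.   ]
 [-0.    -0.    -1.   ]]
```

```bash
cat > fit.py <<'E'
from h import *
T=lambda a,b:(259.58+a/6,159.58+b/6)
S=lambda a,b:(199.63+a/3.75,179.63+b/3.75)
obs=[("top",(170,-60,10),T(92,235)),("top",(-75,-60,10),T(580,142)),("top",(-75,60,10),T(637,378)),("top",(170,60,10),T(143,478)),
("top",(-45,45,55),T(596,347)),("top",(-45,-45,55),T(550,162)),("scene",(-45,45,55),S(400,443)),("scene",(-45,-45,55),S(490,340)),
("scene",(170,60,10),S(76,315)),("scene",(-75,60,10),S(428,552)),("scene",(-75,-60,10),S(542,402))]
O={"top":slice(5,7),"scene":slice(7,9)}
def f(v):
    c=v[:3];r=[]
    for n,P,px in obs: r+=list(proj(n,c2w(c,P))-px+v[O[n]])
    g=c2w(c,grip(v[3]));tab=c2w(c,latch(v[3],v[4],(126,0,30)))
    for P,s,t in((g,S(378,157),T(522,221)),(tab,S(217,70),T(287,267))):
        r+=list(proj("scene",P)-s+v[7:9])+list(proj("top",P)-t+v[5:7])
    return np.r_[r,np.array(v[5:])/1.0]
b=least_squares(f,[539,-154,1.84,-.13,.34,0,0,0,0],loss="soft_l1")
v=b.x
if __name__=="__main__":
    c=v[:3];print(v.round(4),b.cost);print(np.round(b.fun.reshape(-1,2),2).tolist())
    print("grip",c2w(c,grip(v[3])),"tab",c2w(c,latch(v[3],v[4],(126,0,30))))
    for n in("scene","top"): print([proj(n,(x,y,150)).round() .tolist() for x,y in((230,581),(320,370),(420,160),(510,-47))])
E
python3 fit.py
```

```text
[ 5.400439e+02 -1.510066e+02  1.842000e+00 -1.158000e-01  3.491000e-01
 -4.569000e-01  4.429000e-01  4.069000e-01  6.250000e-01] 4.355608549263392
[[-0.59, -0.42], [0.02, -0.4], [0.76, 0.35], [-0.68, -0.06], [0.43, 0.22], [0.18, -0.31], [0.2, 0.7], [0.74, -1.17], [-1.57, -0.51], [-0.21, -0.03], [0.5, -0.67], [-0.38, 0.91], [0.17, 0.34], [-0.21, 0.02], [0.13, -0.17], [-0.46, 0.44], [0.41, 0.63]]
grip [ 537.1035043  -140.42960819  182.3635636 ] tab [510.74569038 -45.61840903 187.33619972]
[[39.0, 127.0], [96.0, 151.0], [170.0, 178.0], [257.0, 213.0]]
[[35.0, 301.0], [130.0, 270.0], [221.0, 236.0], [306.0, 206.0]]
```

View pics/top0.png

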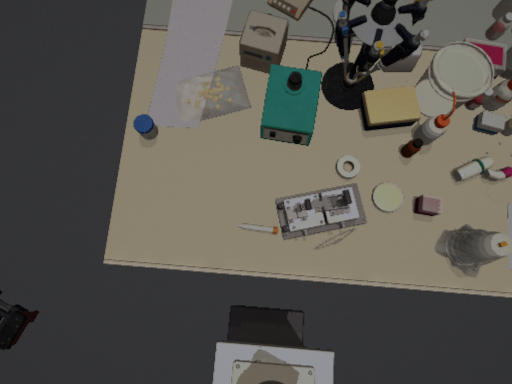

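{"fn": "move_arm", "kwargs": {"steps": [[[-0.98, -0.96, -0.1], 0, 0], [[-0.98, -0.96, -0.1], 0, 0], [[-0.98, -0.96, -0.1], 0, 0], [[-0.98, -0.96, -0.1], 0, 0], [[-0.98, -0.96, -0.1], 0, 0], [[-0.98, -0.96, -0.1], 0, 0], [[-0.98, -0.96, -0.1], 0, 0], [[-0.98, -0.96, -0.1], 0, 0], [[-0.98, -0.96, -0.1], 0, 0], [[-0.98, -0.96, -0.1], 0, 0], [[-0.98, -0.96, -0.1], 0, 0], [[-0.98, -0.96, -0.1], 0, 0], [[-0.98, -0.96, -0.1], 0, 0], [[-0.98, -0.96, -0.1], 0, 0], [[-0.98, -0.96, -0.1], 0, 0], [[-0.98, -0.96, -0.1], 0, 0], [[-0.98, -0.96, -0.1], 0, 0], [[-0.98, -0.96, -0.1], 0, 0], [[-0.98, -0.96, -0.1], 0, 0], [[-0.98, -0.96, -0.1], 0, 0]]}}

```text
t: 3.07
ee_pos: [509.4, -47.7, 273.0]
orientation: [0.59, 3.085, 0.0]
ft_force: [0.0, 0.2, 0.1]
width: 87.9
grasp_force: 0.0
```

{"fn": "move_arm", "kwargs": {"steps": [[[0, 0, 0], 1, 0], [[0, 0, 0], 1, 0], [[0, 0, 0], 1, 0], [[0, 0, 0], 1, 0], [[0, 0, 0], 1, 0], [[0, 0, 0], 1, 0], [[0, 0, 0], 1, 0], [[0, 0, 0], 1, 0], [[0, 0, 0], 1, 0], [[0, 0, 0], 1, 0], [[0, 0, 0], 0.56, 0], [[0, 0, 0], 0, 0.2], [[0, 0, 0], 0, 0.2]]}}

```text
t: 4.15
ee_pos: [508.9, -46.0, 272.7]
orientation: [1.898, 2.503, 0.0]
ft_force: [0.7, -0.2, 0.3]
width: 77.9
grasp_force: 0.0
```

```bash
cat > st.py <<'E'
from h import *
import sys
c=np.array([540.044,-151.007,1.842])
def st():
    o=ctrl.get_obs();M=R.from_rotvec(o["orientation"]).as_matrix()
    p=np.array(o["ee_pos"]);k,s=np.cos(c[2]),np.sin(c[2]);d=p-[c[0],c[1],0]
    F=o["ft_force"]
    return dict(t=o["t"],w=o["width"],g=o["grasp_force"],cell=np.array([k*d[0]+s*d[1],-s*d[0]+k*d[1],p[2]]),F=np.array([k*F[0]+s*F[1],-s*F[0]+k*F[1],F[2]]),
      tx=np.array([k*M[0,0]+s*M[1,0],-s*M[0,0]+k*M[1,0]]),tz=M[:,2])
if __name__=="__main__":
    for a,b in st().items(): print(a,np.round(b,3),end="; ")
    print()
E
python3 st.py; python3 -c "
from h import *
print(latch(-.1158,.3491,(126,0,30)))"
```

```text
t 4.15; w 77.853; g 0.0; cell [109.553   1.894 272.75 ]; F [-0.347 -0.591  0.281]; tx [1.    0.002]; tz [ 0. -0. -1.]; 
[109.38678444   0.         187.33256707]
```

{"fn": "move_arm", "kwargs": {"steps": [[[0, 0.08, 0.8], 0, 0.35], [[0, 0, 0.8], 0, 0.35], [[0, 0, 0.8], 0, 0.35], [[0, 0, 0.8], 0, 0.35], [[0, 0, 0.5], 0, 0.35], [[0, 0, 0.36], 0, 0.35], [[0, 0, 0], 0, 0.35], [[0, 0, 0], 0, 0.35]]}}

```text
t: 4.82
ee_pos: [510.9, -45.4, 171.2]
orientation: [-1.899, -2.502, 0.0]
ft_force: [0.0, -0.2, -0.1]
width: 57.3
grasp_force: 0.0
```

```bash
python3 st.py; python3 - <<'E'
from h import *
s=cam("scene")["image"][:,:,::-1];t=cam("top")["image"][:,:,::-1]
a=cv2.resize(s[160:280,200:300],(500,600),interpolation=cv2.INTER_CUBIC)
b=cv2.resize(t[170:240,280:315],(300,600),interpolation=cv2.INTER_CUBIC)
cv2.imwrite("pics/c.png",np.hstack([a,b]))
E
```

```text
t 4.817; w 57.328; g 0.0; cell [109.51   -0.206 171.194]; F [-0.165  0.012 -0.115]; tx [1.    0.001]; tz [-0.  0. -1.];
```

View pics/c.png

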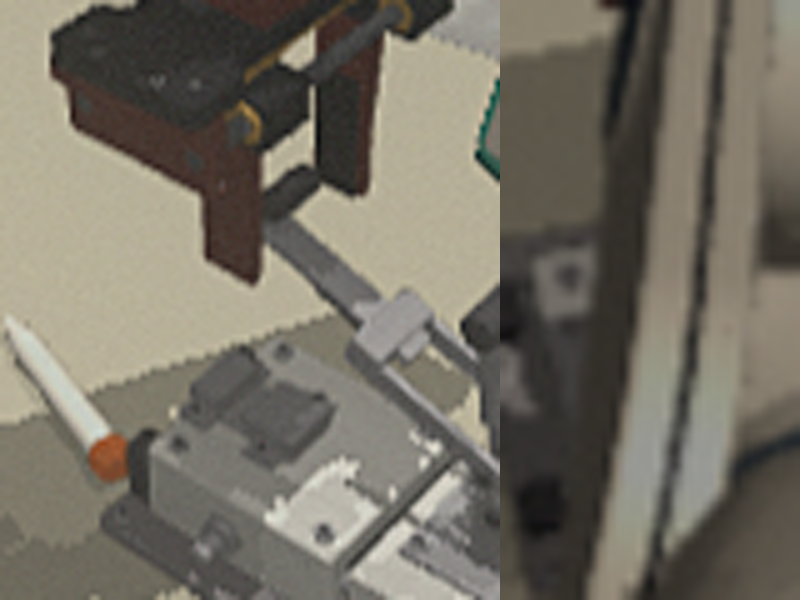

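{"fn": "move_arm", "kwargs": {"steps": [[[0, 0, 0], 0, 0.45], [[0, 0, 0], 0, 0.55], [[0, 0, 0], 0, 0.62], [[0, 0, 0], 0, 0.68], [[0, 0, 0], 0, 0.75], [[0, 0, 0], 0, 0.85], [[0, 0, 0], 0, 1], [[0, 0, 0], 0, 1], [[0, 0, 0], 0, 1], [[0, 0, 0], 0, 1]]}}

```text
t: 5.75
ee_pos: [511.2, -45.3, 171.3]
orientation: [1.9, 2.501, 0.001]
ft_force: [2.4, 1.7, 1.4]
width: 25.6
grasp_force: 30.0
```

```bash
python3 st.py
```

```text
t 5.75; w 25.617; g 30.0; cell [109.556  -0.512 171.343]; F [ 0.995 -2.728  1.432]; tx [1. 0.]; tz [ 0.001  0.    -1.   ];
```

```bash
cat > ik.py <<'E'
from h import *
TH0,BE0=-.1158,.3491
tab0=latch(TH0,BE0,(126,0,30)); 
TCP0=np.array([109.556,-.5,171.343])
OFF=TCP0-tab0; OFF[1]=0
def ik(x,z,g=(-.4,-.3)):
    s=least_squares(lambda q:(latch(q[0],q[1],(128.5,0,-5))-[x,0,z])[[0,2]],g)
    return s.x
def tcp(x,z):
    q=ik(x,z);return q,latch(*q,(126,0,30))+OFF
def tipof(p):  # TCP(cell)->tip, th, be
    s=least_squares(lambda q:(latch(q[0],q[1],(126,0,30))-(p-OFF))[[0,2]],(-.3,-.2))
    return s.x,latch(*s.x,(128.5,0,-5))
E
python3 - <<'E'
from ik import *
print(OFF,latch(TH0,BE0,(128.5,0,-5)))
for x,z in((128,140),(132,110),(135,85),(135,75),(135,67),(130,67),(125,67),(120,67),(115,67),(123,57)):
    q,p=tcp(x,z);print(x,z,q.round(3),p.round(2))
E
```

```text
[  0.16921556   0.         -15.98956707] [123.70781496   0.         155.29886474]
128 140 [-0.13   0.226] [117.88   0.   157.56]
132 110 [-0.198 -0.007] [129.9    0.   129.03]
135 85 [-0.427 -0.191] [139.36   0.   103.85]
135 75 [-0.522 -0.263] [141.86   0.    93.46]
135 67 [-0.616 -0.319] [143.76   0.    85.03]
130 67 [-0.448 -0.336] [139.35   0.    84.88]
125 67 [-0.282 -0.347] [134.73   0.    84.77]
120 67 [-0.111 -0.352] [129.9    0.    84.72]
115 67 [ 0.071 -0.35 ] [124.83   0.    84.74]
123 57 [-0.366 -0.428] [135.42   0.    73.89]
```

{"fn": "move_arm", "kwargs": {"steps": [[[0.166, 0.01, 0.276], 0, 1], [[0.166, 0, 0.276], 0, 1], [[0.16, 0, 0.38], 0, 1], [[0.16, 0, 0.38], 0, 1], [[0.16, 0, 0.38], 0, 1], [[0.127, 0, 0.336], 0, 1], [[0.127, 0, 0.336], 0, 1], [[0.127, 0, 0.336], 0, 1], [[0.05, 0, 0.2], 0, 1], [[0.05, 0, 0.2], 0, 1], [[0, 0, 0], 0, 1], [[0, 0, 0], 0, 1]]}}

```text
t: 6.75
ee_pos: [502.3, -14.0, 93.5]
orientation: [-1.9, -2.501, 0.0]
ft_force: [3.9, -0.1, -1.1]
width: 25.5
grasp_force: 30.0
```

```bash
cat > s2.py <<'E'
from st import *
from ik import tipof
s=st();q,t=tipof(s["cell"])
print("t %.2f w %.1f g %.1f"%(s["t"],s["w"],s["g"]),"cell",s["cell"].round(2),"F",s["F"].round(2),"th,be",q.round(3),"tip",t.round(2))
E
python3 s2.py
python3 - <<'E'
from h import *
s=cam("scene")["image"][:,:,::-1]
cv2.imwrite("pics/d.png",cv2.resize(s[170:290,200:340],(700,600),interpolation=cv2.INTER_CUBIC))
E
```

```text
t 6.75 w 25.5 g 30.0 cell [142.09  -0.28  93.45] F [-1.15 -3.74 -1.1 ] th,be [-0.531 -0.262] tip [135.25   0.    74.99]
```

View pics/d.png

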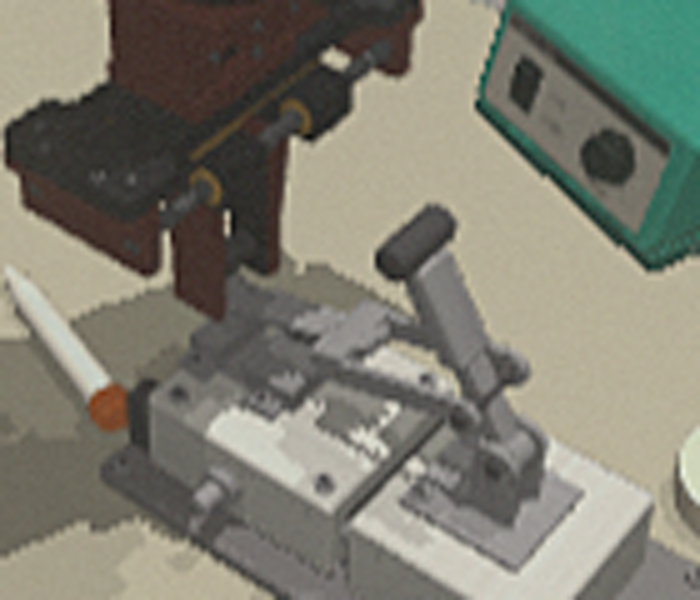

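{"fn": "move_arm", "kwargs": {"steps": [[[0.01, 0, 0.06], 0, 1], [[0.01, 0, 0.06], 0, 1], [[0.01, 0, 0.06], 0, 1], [[0, 0, 0], 0, 1], [[0, 0, 0], 0, 1]]}}

```text
t: 7.22
ee_pos: [502.2, -13.5, 89.3]
orientation: [1.9, 2.502, 0.0]
ft_force: [1.4, 2.3, 1.1]
width: 25.6
grasp_force: 30.0
```

{"fn": "move_arm", "kwargs": {"steps": [[[0, 0, 0.02], 0, 1], [[0, 0, 0.02], 0, 1], [[0, 0, 0], 0, 1]]}}

```text
t: 7.47
ee_pos: [502.1, -13.5, 88.1]
orientation: [-1.9, -2.501, -0.0]
ft_force: [2.5, 1.6, -0.3]
width: 26.0
grasp_force: 30.0
```

```bash
python3 s2.py
```

```text
t 7.47 w 26.0 g 30.0 cell [142.65  -0.33  88.1 ] F [ 0.91 -2.81 -0.29] th,be [-0.563 -0.301] tip [134.51   0.    69.92]
```

Tip near 70; now smaller steps.

{"fn": "move_arm", "kwargs": {"steps": [[[0, 0, 0.02], 0, 1], [[0, 0, 0.02], 0, 1], [[0, 0, 0], 0, 1]]}}

```text
t: 7.72
ee_pos: [502.2, -13.5, 87.1]
orientation: [-1.9, -2.502, 0.0]
ft_force: [3.2, 2.1, 0.2]
width: 25.7
grasp_force: 30.0
```

{"fn": "move_arm", "kwargs": {"steps": [[[0, 0, 0.02], 0, 1], [[0, 0, 0.02], 0, 1], [[0, 0, 0], 0, 1]]}}

```text
t: 7.97
ee_pos: [502.2, -13.5, 86.1]
orientation: [-1.9, -2.502, 0.0]
ft_force: [1.7, 1.0, 0.5]
width: 25.7
grasp_force: 30.0
```

{"fn": "move_arm", "kwargs": {"steps": [[[0, 0, 0.02], 0, 1], [[0, 0, 0.02], 0, 1], [[0, 0, 0], 0, 1]]}}

```text
t: 8.22
ee_pos: [502.2, -13.5, 85.1]
orientation: [1.9, 2.502, 0.0]
ft_force: [1.4, 1.7, 1.8]
width: 25.8
grasp_force: 30.0
```

{"fn": "move_arm", "kwargs": {"steps": [[[0, 0, 0.02], 0, 1], [[0, 0, 0.02], 0, 1], [[0, 0, 0], 0, 1]]}}

```text
t: 8.47
ee_pos: [502.2, -13.5, 84.1]
orientation: [-1.9, -2.502, 0.0]
ft_force: [2.3, 1.0, 0.4]
width: 25.8
grasp_force: 30.0
```

```bash
python3 s2.py
```

```text
t 8.47 w 25.8 g 30.0 cell [142.59  -0.36  84.08] F [ 0.31 -2.5   0.37] th,be [-0.573 -0.331] tip [133.42   0.    66.16]
```

{"fn": "move_arm", "kwargs": {"steps": [[[0, 0, 0.02], 0, 1], [[0, 0, 0.02], 0, 1], [[0, 0, 0], 0, 1]]}}

```text
t: 8.72
ee_pos: [502.3, -13.7, 83.2]
orientation: [1.9, 2.501, -0.0]
ft_force: [1.7, 0.1, 1.8]
width: 25.6
grasp_force: 30.0
```

{"fn": "move_arm", "kwargs": {"steps": [[[0, 0, 0.02], 0, 1], [[0, 0, 0.02], 0, 1], [[0, 0, 0], 0, 1]]}}

```text
t: 8.97
ee_pos: [502.5, -13.8, 82.3]
orientation: [1.9, 2.501, 0.0]
ft_force: [2.3, -2.5, 4.5]
width: 25.9
grasp_force: 30.0
```

```bash
python3 s2.py
```

```text
t 8.97 w 25.9 g 30.0 cell [142.29  -0.55  82.31] F [-3.07 -1.55  4.46] th,be [-0.569 -0.345] tip [132.64   0.    64.52]
```

{"fn": "move_arm", "kwargs": {"steps": [[[-0.04, 0, -0.01], 0, 1], [[-0.04, 0, 0], 0, 1], [[0, 0, 0], 0, 1]]}}

```text
t: 9.22
ee_pos: [502.3, -14.9, 82.2]
orientation: [-1.9, -2.5, -0.0]
ft_force: [2.1, 4.1, 1.2]
width: 25.4
grasp_force: 30.0
```

{"fn": "move_arm", "kwargs": {"steps": [[[-0.04, 0, 0], 0, 1], [[-0.04, 0, 0], 0, 1], [[0, 0, 0], 0, 1]]}}

```text
t: 9.47
ee_pos: [502.8, -16.7, 82.1]
orientation: [-1.9, -2.5, -0.0]
ft_force: [2.3, 5.3, -0.1]
width: 25.8
grasp_force: 30.0
```

```bash
python3 s2.py
```

```text
t 9.47 w 25.8 g 30.0 cell [ 1.3934e+02 -6.0000e-02  8.2070e+01] F [ 4.5  -3.6  -0.08] th,be [-0.46  -0.357] tip [129.28   0.    64.39]
```

{"fn": "move_arm", "kwargs": {"steps": [[[-0.04, 0, 0], 0, 1], [[-0.04, 0, 0], 0, 1], [[0, 0, 0], 0, 1]]}}

```text
t: 9.72
ee_pos: [503.3, -18.7, 82.0]
orientation: [-1.9, -2.5, -0.0]
ft_force: [2.0, 3.9, -0.1]
width: 25.6
grasp_force: 30.0
```

```bash
python3 s2.py
```

```text
t 9.72 w 25.6 g 30.0 cell [ 1.3733e+02 -8.0000e-02  8.2040e+01] F [ 3.22 -2.95 -0.06] th,be [-0.387 -0.363] tip [127.08   0.    64.42]
```

{"fn": "move_arm", "kwargs": {"steps": [[[0, 0, 0.02], 0, 1], [[0, 0, 0.02], 0, 1], [[0, 0, 0], 0, 1]]}}

```text
t: 9.97
ee_pos: [503.4, -18.9, 81.1]
orientation: [-1.9, -2.501, 0.0]
ft_force: [1.9, 5.3, 0.5]
width: 25.8
grasp_force: 30.0
```

```bash
python3 s2.py
```

```text
t 9.97 w 25.8 g 30.0 cell [ 1.3709e+02 -1.2000e-01  8.1110e+01] F [ 4.58 -3.21  0.46] th,be [-0.383 -0.37 ] tip [126.59   0.    63.57]
```

{"fn": "move_arm", "kwargs": {"steps": [[[0, 0, 0.02], 0, 1], [[0, 0, 0.02], 0, 1], [[0, 0, 0], 0, 1]]}}

```text
t: 10.22
ee_pos: [503.6, -19.1, 80.2]
orientation: [-1.9, -2.501, 0.0]
ft_force: [1.5, 4.3, 0.3]
width: 25.7
grasp_force: 30.0
```

```bash
python3 s2.py
```

```text
t 10.22 w 25.7 g 30.0 cell [136.9   -0.19  80.23] F [ 3.74 -2.58  0.26] th,be [-0.38  -0.377] tip [126.16   0.    62.76]
```

{"fn": "move_arm", "kwargs": {"steps": [[[0, 0, 0.03], 0, 1], [[0, 0, 0.03], 0, 1], [[0, 0, 0], 0, 1]]}}

```text
t: 10.47
ee_pos: [503.7, -19.2, 78.8]
orientation: [-1.9, -2.501, 0.0]
ft_force: [1.3, 4.4, 0.3]
width: 25.7
grasp_force: 30.0
```

{"fn": "move_arm", "kwargs": {"steps": [[[0, 0, 0.03], 0, 1], [[0, 0, 0.03], 0, 1], [[0, 0, 0], 0, 1]]}}

```text
t: 10.72
ee_pos: [503.8, -19.4, 77.3]
orientation: [1.9, 2.502, -0.0]
ft_force: [2.3, 3.4, 0.7]
width: 25.6
grasp_force: 30.0
```

```bash
python3 s2.py
```

```text
t 10.72 w 25.6 g 30.0 cell [136.47  -0.36  77.35] F [ 2.71 -3.14  0.7 ] th,be [-0.381 -0.4  ] tip [124.98   0.    60.12]
```

{"fn": "move_arm", "kwargs": {"steps": [[[0, 0, 0.03], 0, 1], [[0, 0, 0.03], 0, 1], [[0, 0, 0], 0, 1]]}}

```text
t: 10.97
ee_pos: [504.0, -19.5, 75.9]
orientation: [1.9, 2.501, -0.0]
ft_force: [2.5, 1.6, 0.8]
width: 25.8
grasp_force: 30.0
```

{"fn": "move_arm", "kwargs": {"steps": [[[0, 0, 0.02], 0, 1], [[0, 0, 0.02], 0, 1], [[0, 0, 0], 0, 1]]}}

```text
t: 11.22
ee_pos: [504.0, -19.5, 75.0]
orientation: [1.9, 2.501, 0.0]
ft_force: [2.8, -0.2, 1.2]
width: 26.0
grasp_force: 30.0
```

```bash
python3 s2.py
```

```text
t 11.22 w 26.0 g 30.0 cell [136.36  -0.5   74.96] F [-0.92 -2.66  1.19] th,be [-0.392 -0.418] tip [124.27   0.    57.95]
```

{"fn": "move_arm", "kwargs": {"steps": [[[0, 0, 0.03], 0, 1], [[0, 0, 0.02], 0, 1], [[0, 0, 0], 0, 1]]}}

```text
t: 11.47
ee_pos: [504.1, -19.7, 73.9]
orientation: [1.9, 2.501, 0.0]
ft_force: [1.7, -2.5, 5.3]
width: 26.2
grasp_force: 30.0
```

{"fn": "move_arm", "kwargs": {"steps": [[[-0.04, 0, 0], 0, 1], [[-0.04, 0, 0], 0, 1], [[0, 0, 0], 0, 1]]}}

```text
t: 11.72
ee_pos: [504.0, -20.6, 73.5]
orientation: [-1.9, -2.5, -0.001]
ft_force: [1.5, 4.1, 3.0]
width: 25.7
grasp_force: 30.0
```

```bash
python3 s2.py
```

```text
t 11.72 w 25.7 g 30.0 cell [135.29  -0.23  73.54] F [ 3.54 -2.54  3.03] th,be [-0.364 -0.431] tip [122.78   0.    56.68]
```

{"fn": "move_arm", "kwargs": {"steps": [[[-0.04, 0, -0.03], 0, 1], [[-0.04, 0, 0], 0, 1], [[0, 0, 0], 0, 1]]}}

```text
t: 11.97
ee_pos: [504.3, -21.9, 74.0]
orientation: [-1.9, -2.499, -0.001]
ft_force: [2.4, 8.2, -0.0]
width: 25.6
grasp_force: 30.0
```

```bash
python3 s2.py
```

```text
t 11.97 w 25.6 g 30.0 cell [ 1.3401e+02 -1.3000e-01  7.4010e+01] F [ 7.21 -4.52 -0.04] th,be [-0.316 -0.43 ] tip [121.52   0.    57.15]
```

{"fn": "move_arm", "kwargs": {"steps": [[[-0.04, 0, 0], 0, 1], [[-0.04, 0, 0], 0, 1], [[0, 0, 0], 0, 1]]}}

```text
t: 12.22
ee_pos: [504.8, -23.7, 73.9]
orientation: [-1.9, -2.499, -0.001]
ft_force: [1.9, 10.0, -1.1]
width: 25.6
grasp_force: 30.0
```

```bash
python3 s2.py
```

```text
t 12.22 w 25.6 g 30.0 cell [ 1.3214e+02 -1.1000e-01  7.3920e+01] F [ 9.12 -4.51 -1.1 ] th,be [-0.251 -0.434] tip [119.53   0.    57.1 ]
```

{"fn": "move_arm", "kwargs": {"steps": [[[0, 0, 0], 0, 0.6], [[0, 0, 0], 0, 0.5], [[0, 0, 0], 0, 0.4], [[0, 0, 0], 0, 0.4], [[0, 0, 0], 0, 0.4], [[0, 0, 0], 0, 0.4]]}}

```text
t: 12.72
ee_pos: [505.2, -25.2, 74.3]
orientation: [-1.9, -2.501, 0.0]
ft_force: [-0.8, 1.1, -0.2]
width: 52.4
grasp_force: 0.0
```

{"fn": "move_arm", "kwargs": {"steps": [[[0, 0, -0.3], 0, 0.4], [[0, 0, -0.6], 0, 0.4], [[0, 0, -1], 0, 0.4], [[0, 0, -1], 0, 0.4], [[0, 0, -1], 0, 0.4], [[0, 0, -1], 0, 0.4], [[0, 0, -1], 0, 0.4], [[0, 0, -0.4], 0, 0.4], [[0, 0, 0], 0, 0.4], [[0, 0, 0], 0, 0.4]]}}

```text
t: 13.55
ee_pos: [505.3, -25.1, 231.8]
orientation: [1.9, 2.501, 0.001]
ft_force: [-0.1, -0.9, 0.2]
width: 52.7
grasp_force: 0.0
```

```bash
python3 s2.py
python3 - <<'E'
from h import *
s=cam("scene")["image"][:,:,::-1];t=cam("top")["image"][:,:,::-1]
a=cv2.resize(s[170:290,220:340],(600,600),interpolation=cv2.INTER_CUBIC)
cv2.imwrite("pics/e.png",a)
E
```

```text
t 13.55 w 52.7 g 0.0 cell [ 1.3064e+02 -2.2000e-01  2.3184e+02] F [-0.86  0.37  0.22] th,be [-0.756  0.652] tip [122.89   0.   183.79]
```

View pics/e.png

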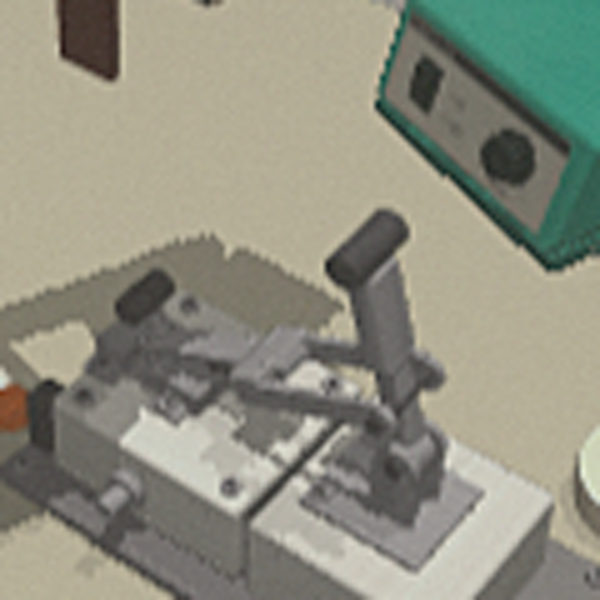

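```bash
python3 - <<'E'
from h import *
c=[540.044,-151.007,1.842];o=np.array([.407,.625])
gp=np.array([293.2,219.2]);tp=np.array([248.6,229.0])
s=least_squares(lambda q:np.r_[proj("scene",c2w(c,grip(q[0])))+o-gp,proj("scene",c2w(c,latch(q[0],q[1],(126+0*q[0],0,30))))+o-tp],[-.2,-.4])
print(s.x,s.fun.round(2),grip(s.x[0]),latch(*s.x,(126,0,30)),latch(*s.x,(128.5,0,-5)))
for th in(-.3,-.25,-.2,-.15): print(th,grip(th).round(1),(proj("scene",c2w(c,grip(th)))+o-gp).round(2))
E
```

```text
[-0.27677496 -0.42090359] [-0.17  0.85 -0.25  0.05] [ 25.95920325   0.         179.3844613 ] [132.98754566   0.          91.38072777] [120.96885904   0.          58.41406018]
-0.3 [ 28.1   0.  178.8] [-1.15  0.61]
-0.25 [ 23.5   0.  180. ] [0.98 1.16]
-0.2 [ 18.9   0.  181.1] [3.14 1.83]
-0.15 [ 14.2   0.  181.9] [5.34 2.61]
```

{"fn": "move_arm", "kwargs": {"steps": [[[-0.5, 0, 0], 0, 0.3], [[-1, 0, 0], 0, 0.3], [[-1, 0, 0], 0, 0.3], [[-1, 0, 0], 0, 0.3], [[-0.5, 0, 0], 0, 0.3], [[-0.24, 0, 0], 0, 0.3], [[0, 0, 0], 0, 0.3], [[0, 0, 0.6], 0, 0.3], [[0, 0, 0.8], 0, 0.3], [[0, 0, 0.8], 0, 0.3], [[0, 0, 0.48], 0, 0.3], [[0, 0, 0], 0, 0.3], [[0, 0, 0], 0, 0.3]]}}

```text
t: 14.78
ee_pos: [533.4, -126.5, 164.6]
orientation: [-1.899, -2.501, 0.001]
ft_force: [0.1, -0.7, 0.6]
width: 61.2
grasp_force: 0.0
```

```bash
python3 s2.py
python3 - <<'E'
from h import *
s=cam("scene")["image"][:,:,::-1]
cv2.imwrite("pics/f.png",cv2.resize(s[170:290,220:340],(600,600),interpolation=cv2.INTER_CUBIC))
E
```

```text
t 14.78 w 61.2 g 0.0 cell [ 25.4   -0.19 164.58] F [-0.71  0.1   0.63] th,be [2.804 1.071] tip [ 58.6   0.  171.3]
```

View pics/f.png

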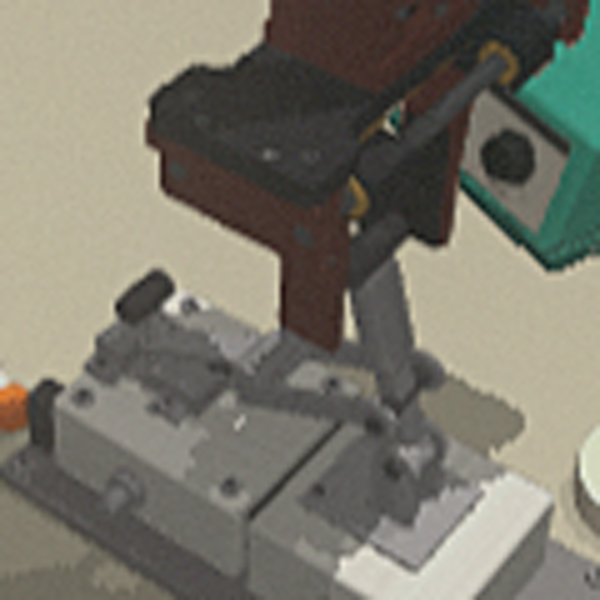

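{"fn": "move_arm", "kwargs": {"steps": [[[0, 0, 0], 0, 0.45], [[0, 0, 0], 0, 0.55], [[0, 0, 0], 0, 0.65], [[0, 0, 0], 0, 0.8], [[0, 0, 0], 0, 1], [[0, 0, 0], 0, 1], [[0, 0, 0], 0, 1], [[0, 0, 0], 0, 1]]}}

```text
t: 15.5
ee_pos: [535.1, -127.2, 165.6]
orientation: [1.899, 2.5, 0.002]
ft_force: [4.3, 2.0, 0.7]
width: 33.6
grasp_force: 30.0
```

```bash
python3 s2.py; python3 - <<'E'
from h import *
T=np.linspace(-.26,1.571,25)
P=np.array([grip(t) for t in T]);d=np.diff(P,axis=0)/25
for t,r in zip(T[1:],d): print(round(t,2),"[[%.3f,0,%.3f],0,1],"%(r[0],-r[2]))
E
```

```text
t 15.50 w 33.6 g 30.0 cell [ 24.29  -1.66 165.6 ] F [ 0.8  -4.72  0.65] th,be [2.818 1.085] tip [ 57.44   0.   172.1 ]
-0.18 [[-0.283,0,-0.064],0,1],
-0.11 [[-0.287,0,-0.042],0,1],
-0.03 [[-0.289,0,-0.020],0,1],
0.05 [[-0.290,0,0.002],0,1],
0.12 [[-0.289,0,0.024],0,1],
0.2 [[-0.286,0,0.046],0,1],
0.27 [[-0.282,0,0.068],0,1],
0.35 [[-0.276,0,0.089],0,1],
0.43 [[-0.268,0,0.110],0,1],
0.5 [[-0.259,0,0.130],0,1],
0.58 [[-0.248,0,0.149],0,1],
0.66 [[-0.236,0,0.168],0,1],
0.73 [[-0.223,0,0.185],0,1],
0.81 [[-0.208,0,0.202],0,1],
0.88 [[-0.192,0,0.217],0,1],
0.96 [[-0.175,0,0.231],0,1],
1.04 [[-0.157,0,0.244],0,1],
1.11 [[-0.138,0,0.255],0,1],
1.19 [[-0.118,0,0.265],0,1],
1.27 [[-0.098,0,0.273],0,1],
1.34 [[-0.076,0,0.280],0,1],
1.42 [[-0.055,0,0.285],0,1],
1.49 [[-0.033,0,0.288],0,1],
1.57 [[-0.011,0,0.290],0,1],
```

{"fn": "move_arm", "kwargs": {"steps": [[[-0.283, 0.04, -0.064], 0, 1], [[-0.287, 0, -0.042], 0, 1], [[-0.289, 0, -0.02], 0, 1], [[-0.29, 0, 0.002], 0, 1], [[-0.289, 0, 0.024], 0, 1], [[-0.286, 0, 0.046], 0, 1], [[0, 0, 0], 0, 1]]}}

```text
t: 16.08
ee_pos: [547.3, -168.9, 167.2]
orientation: [1.901, 2.5, 0.002]
ft_force: [0.8, 2.0, 7.0]
width: 33.7
grasp_force: 30.0
```

```bash
python3 s2.py
```

```text
t 16.08 w 33.7 g 30.0 cell [-19.2   -2.15 167.19] F [ 1.7  -1.27  7.  ] th,be [3.271 1.538] tip [ 14.84   0.   188.76]
```

```bash
python3 - <<'E'
from h import *
c=[540.044,-151.007,1.842];o=np.array([.407,.625])
cam("scene")
for th in("claw_tab","claw_hook"): print(th,[(round(b["p"],2),np.round(b["rect"],1).tolist()) for b in cams.boxes_of("scene",th)[:3]])
for th,be in((.2,-.40),(.2,-.35),(.2,-.25),(.2,.05)): print(be,(proj("scene",c2w(c,latch(th,be,(126,0,30))))+o).round(1),latch(th,be,(128.5,0,-5)).round(1))
E
```

```text
claw_tab [(0.4, [248.1, 230.3, 8.7, 15.8])]
claw_hook [(0.76, [258.5, 235.9, 32.0, 22.6])]
-0.4 [253. 231.] [108.9   0.   60.4]
-0.35 [252.7 228.6] [111.5   0.   66.3]
-0.25 [252.3 223.8] [115.7   0.   78.4]
0.05 [254.3 210.9] [121.1   0.  116.5]
```

{"fn": "move_arm", "kwargs": {"steps": [[[-0.282, 0.02, 0.068], 0, 1], [[-0.276, 0, 0.089], 0, 1], [[-0.268, 0, 0.11], 0, 1], [[-0.259, 0, 0.13], 0, 1], [[-0.248, 0, 0.149], 0, 1], [[-0.236, 0, 0.168], 0, 1], [[0, 0, 0], 0, 1]]}}

```text
t: 16.82
ee_pos: [558.7, -208.5, 150.0]
orientation: [1.898, 2.498, -0.001]
ft_force: [-0.3, -5.2, 11.8]
width: 32.6
grasp_force: 30.0
```

```bash
python3 s2.py; python3 - <<'E'
from h import *
cam("scene")
for th in("claw_tab","claw_hook"): print(th,[(round(b["p"],2),np.round(b["rect"],1).tolist()) for b in cams.boxes_of("scene",th)[:3]])
E
```

```text
t 16.82 w 32.6 g 30.0 cell [-60.33  -2.54 149.97] F [-4.93  1.69 11.82] th,be [3.73  1.997] tip [-31.36   0.   184.89]
claw_tab [(0.64, [247.9, 231.6, 12.6, 12.5])]
claw_hook [(0.63, [261.4, 236.8, 35.5, 22.3]), (0.26, [283.6, 242.9, 75.5, 41.1])]
```

{"fn": "move_arm", "kwargs": {"steps": [[[-0.273, 0, 0.125], 0, 1], [[-0.208, 0, 0.202], 0, 1], [[-0.192, 0, 0.217], 0, 1], [[-0.175, 0, 0.231], 0, 1], [[-0.157, 0, 0.244], 0, 1], [[-0.138, 0, 0.255], 0, 1], [[0, 0, 0], 0, 1]]}}

```text
t: 17.55
ee_pos: [566.9, -236.9, 117.9]
orientation: [1.897, 2.496, -0.002]
ft_force: [0.7, -10.0, 7.7]
width: 32.6
grasp_force: 30.0
```

```bash
python3 s2.py; python3 - <<'E'
from h import *
cam("scene")
for th in("claw_tab","claw_hook"): print(th,[(round(b["p"],2),np.round(b["rect"],1).tolist()) for b in cams.boxes_of("scene",th)[:3]])
E
```

```text
t 17.55 w 32.6 g 30.0 cell [-89.99  -2.83 117.86] F [-9.84  2.02  7.71] th,be [4.171 2.437] tip [-69.67   0.   162.28]
claw_tab []
claw_hook [(0.85, [263.1, 238.1, 34.0, 17.9]), (0.66, [212.6, 243.8, 24.7, 29.0])]
```

```bash
python3 - <<'E'
import numpy as np
from scipy.optimize import least_squares
P=np.array([(24.29,165.6),(-19.2,167.19),(-60.33,149.97),(-89.99,117.86)])
s=least_squares(lambda c:np.hypot(*(P-c).T)-95,[0,73]);print(s.x,s.fun)
s=least_squares(lambda c:np.hypot(*(P-c[:2]).T)-c[2],[0,73,95]);print(s.x,s.fun)
E
```

```text
[-4.56250562 74.06831015] [ 0.97144016 -0.73491971 -0.81358935  0.99775463]
[ -1.02040157  65.59403    103.17254979] [-0.01339865  0.03713444 -0.03704291  0.01330712]
```

{"fn": "move_arm", "kwargs": {"steps": [[[-0.14, 0, 0.276], 0, 1], [[-0.11, 0, 0.285], 0, 1], [[-0.09, 0, 0.293], 0, 1], [[-0.06, 0, 0.299], 0, 1], [[-0.033, 0, 0.302], 0, 1], [[-0.01, 0, 0.25], 0, 1], [[0, 0, 0], 0, 1], [[0, 0, 0], 0, 1]]}}

```text
t: 18.37
ee_pos: [570.1, -248.0, 75.2]
orientation: [1.896, 2.496, -0.002]
ft_force: [2.7, -13.4, 1.8]
width: 33.4
grasp_force: 30.0
```

```bash
python3 s2.py
```

```text
t 18.37 w 33.4 g 30.0 cell [-101.46   -2.98   75.18] F [-13.59   1.01   1.82] th,be [-1.529 -3.375] tip [-95.96   0.   125.8 ]
```

{"fn": "move_arm", "kwargs": {"steps": [[[-0.04, 0, 0.04], 0, 1], [[-0.02, 0, 0.04], 0, 1], [[0, 0, 0], 0, 1], [[0, 0, 0], 0, 1]]}}

```text
t: 18.7
ee_pos: [570.1, -248.3, 73.2]
orientation: [1.897, 2.497, -0.001]
ft_force: [2.6, -9.7, 1.4]
width: 33.6
grasp_force: 30.0
```

```bash
python3 s2.py
```

```text
t 18.70 w 33.6 g 30.0 cell [-101.8    -2.9    73.16] F [-10.05   0.04   1.38] th,be [-1.871 -3.433] tip [-94.29   0.   123.39]
```

{"fn": "move_arm", "kwargs": {"steps": [[[-0.04, 0, 0.04], 0, 1], [[0, 0, 0.04], 0, 1], [[0, 0, 0], 0, 1], [[0, 0, 0], 0, 1]]}}

```text
t: 19.03
ee_pos: [570.1, -248.6, 70.9]
orientation: [1.898, 2.498, -0.0]
ft_force: [2.9, -7.6, 2.0]
width: 33.8
grasp_force: 30.0
```

{"fn": "move_arm", "kwargs": {"steps": [[[-0.02, 0, 0.04], 0, 1], [[0, 0, 0.04], 0, 1], [[0, 0, 0], 0, 1], [[0, 0, 0], 0, 1]]}}

```text
t: 19.37
ee_pos: [570.2, -248.8, 68.7]
orientation: [1.898, 2.499, -0.0]
ft_force: [3.8, -6.2, 1.8]
width: 33.6
grasp_force: 30.0
```

```bash
python3 s2.py
```

```text
t 19.37 w 33.6 g 30.0 cell [-102.28   -2.83   68.75] F [-7.02 -1.98  1.84] th,be [-1.92 -3.41] tip [-95.59   0.   119.15]
```

{"fn": "move_arm", "kwargs": {"steps": [[[0, 0, 0.04], 0, 1], [[0, 0, 0.04], 0, 1], [[0, 0, 0], 0, 1], [[0, 0, 0], 0, 1]]}}

```text
t: 19.7
ee_pos: [570.2, -248.9, 66.8]
orientation: [1.898, 2.498, -0.0]
ft_force: [3.3, -6.9, 1.5]
width: 33.5
grasp_force: 30.0
```

```bash
python3 s2.py
python3 - <<'E'
from h import *
s=cam("scene")["image"][:,:,::-1]
cv2.imwrite("pics/g.png",cv2.resize(s[170:330,220:380],(600,600),interpolation=cv2.INTER_CUBIC))
E
```

```text
t 19.70 w 33.5 g 30.0 cell [-102.41   -2.85   66.78] F [-7.58 -1.34  1.48] th,be [-1.253 -3.252] tip [-101.19    0.    117.83]
```

View pics/g.png

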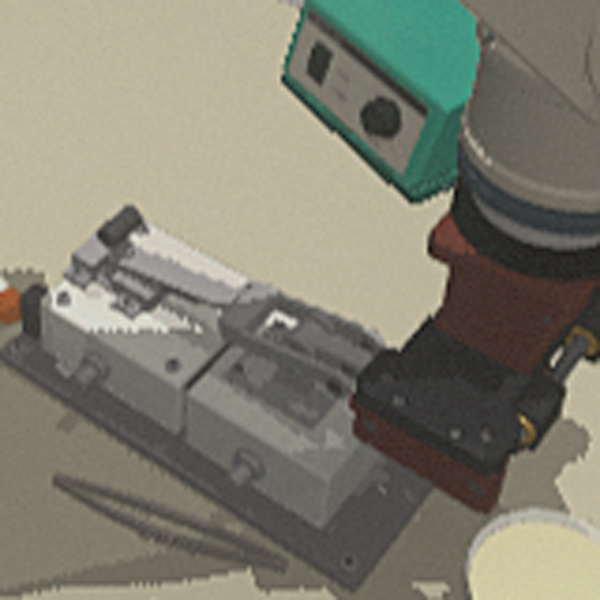

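{"fn": "move_arm", "kwargs": {"steps": [[[0, 0, 0.04], 0, 1], [[0, 0, 0.04], 0, 1], [[0, 0, 0], 0, 1]]}}

```text
t: 20.0
ee_pos: [570.2, -249.0, 64.8]
orientation: [1.898, 2.498, -0.0]
ft_force: [2.9, -7.0, 0.5]
width: 33.9
grasp_force: 30.0
```

{"fn": "move_arm", "kwargs": {"steps": [[[0, 0, 0.04], 0, 1], [[0, 0, 0.04], 0, 1], [[0, 0, 0], 0, 1]]}}

```text
t: 20.25
ee_pos: [570.3, -249.0, 62.8]
orientation: [1.898, 2.498, -0.0]
ft_force: [2.8, -6.3, 1.4]
width: 33.5
grasp_force: 30.0
```

{"fn": "move_arm", "kwargs": {"steps": [[[0, 0, 0], 0, 0.55], [[0, 0, 0], 0, 0.4], [[0, 0, 0], 0, 0.35], [[0, 0, 0], 0, 0.35], [[0, 0, -0.4], 0, 0.35], [[0, 0, -0.8], 0, 0.35], [[0, 0, -1], 0, 0.35], [[0, 0, -1], 0, 0.35], [[0, 0, -1], 0, 0.35], [[0, 0, -1], 0, 1], [[0, 0, 0], 0, 1], [[0, 0, 0], 0, 1], [[0, 0, 0], 0, 1], [[0, 0, 0], 0, 1]]}}

```text
t: 21.42
ee_pos: [567.9, -246.7, 190.8]
orientation: [-1.899, -2.5, 0.001]
ft_force: [0.4, 0.8, -0.9]
width: 26.9
grasp_force: 0.0
```

```bash
python3 s2.py
python3 - <<'E'
from h import *
s=cam("scene")["image"][:,:,::-1];cv2.imwrite("pics/h_full.png",s)
cv2.imwrite("pics/h.png",cv2.resize(s[200:320,220:340],(600,600),interpolation=cv2.INTER_CUBIC))
E
```

```text
t 21.42 w 26.9 g 0.0 cell [-99.67  -1.2  190.77] F [ 0.67 -0.55 -0.89] th,be [1.01  1.955] tip [-68.34   0.   222.2 ]
```

View pics/h.png

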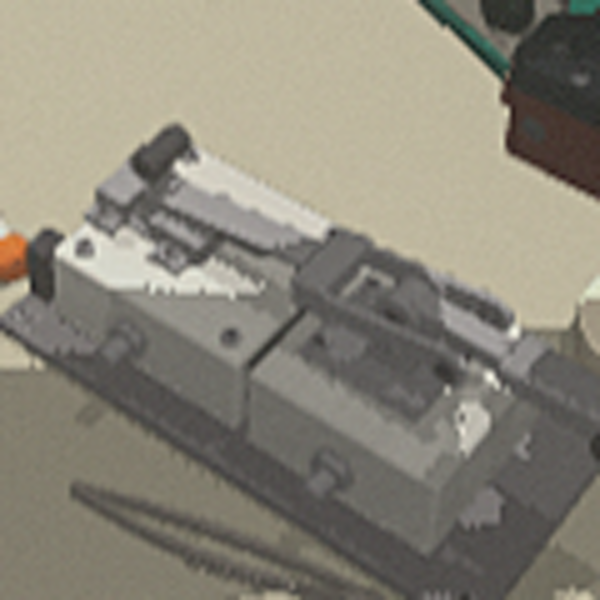

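{"fn": "move_arm", "kwargs": {"steps": [[[0.06, 0, 0.3], 0, 1], [[0, 0, 0.7], 0, 1], [[0, 0, 0.8], 0, 1], [[0, 0, 0.8], 0, 1], [[0, 0, 0.6], 0, 1], [[0, 0, 0.28], 0, 1], [[0, 0, 0], 0, 1], [[0, 0, 0], 0, 1]]}}

```text
t: 22.13
ee_pos: [568.1, -245.6, 104.4]
orientation: [-1.9, -2.501, 0.0]
ft_force: [-1.0, 0.1, -0.7]
width: 0.6
grasp_force: 0.0
```

{"fn": "move_arm", "kwargs": {"steps": [[[0, 0, 0.05], 0, 1], [[0, 0, 0.05], 0, 1], [[0, 0, 0], 0, 1]]}}

```text
t: 22.38
ee_pos: [568.8, -245.9, 103.1]
orientation: [1.9, 2.501, 0.0]
ft_force: [0.1, -0.0, -0.5]
width: 0.3
grasp_force: 0.0
```

{"fn": "move_arm", "kwargs": {"steps": [[[0, 0, 0.04], 0, 1], [[0, 0, 0.04], 0, 1], [[0, 0, 0], 0, 1]]}}

```text
t: 22.63
ee_pos: [568.4, -245.7, 100.5]
orientation: [1.9, 2.501, 0.0]
ft_force: [-0.1, -0.5, -0.2]
width: 0.6
grasp_force: 0.0
```

{"fn": "move_arm", "kwargs": {"steps": [[[0, 0, 0.04], 0, 1], [[0, 0, 0.04], 0, 1], [[0, 0, 0], 0, 1]]}}

```text
t: 22.88
ee_pos: [568.3, -245.7, 98.2]
orientation: [-1.9, -2.501, 0.0]
ft_force: [0.7, 0.9, 0.2]
width: 0.6
grasp_force: 0.0
```

{"fn": "move_arm", "kwargs": {"steps": [[[0, 0, 0.04], 0, 1], [[0, 0, 0.03], 0, 1], [[0, 0, 0], 0, 1]]}}

```text
t: 23.13
ee_pos: [568.3, -245.7, 96.5]
orientation: [-1.9, -2.501, 0.0]
ft_force: [0.3, 0.1, -0.8]
width: 0.5
grasp_force: 0.0
```

{"fn": "move_arm", "kwargs": {"steps": [[[0, 0, 0.03], 0, 1], [[0, 0, 0.02], 0, 1], [[0, 0, 0], 0, 1]]}}

```text
t: 23.38
ee_pos: [568.5, -245.8, 95.9]
orientation: [1.9, 2.501, 0.0]
ft_force: [-1.3, 0.9, 6.0]
width: 0.4
grasp_force: 2.4
```

{"fn": "move_arm", "kwargs": {"steps": [[[0, 0, 0.03], 0, 1], [[0, 0, 0], 0, 1], [[0, 0, 0], 0, 1]]}}

```text
t: 23.63
ee_pos: [568.6, -245.8, 95.6]
orientation: [1.9, 2.501, 0.0]
ft_force: [-2.3, 0.5, 7.9]
width: 0.5
grasp_force: 4.1
```

{"fn": "move_arm", "kwargs": {"steps": [[[0, 0, -0.2], 0, 1], [[0, 0, -0.6], 0, 1], [[0, 0, -1], 0, 1], [[0, 0, -1], 0, 1], [[0, 0, -1], 0, 1], [[0, 0, -1], 0, 1], [[0, 0, -0.5], 0, 1], [[-1, 0, 0], 0, 1], [[-1, 0, 0], 0, 1], [[-1, 0, 0], 0, 1], [[-1, 0, 0], 0, 1], [[0, 0, 0], 0, 1], [[0, 0, 0], 0, 1]]}}

```text
t: 24.72
ee_pos: [594.9, -342.9, 226.2]
orientation: [-1.902, -2.499, 0.0]
ft_force: [0.5, -0.4, 0.1]
width: 0.3
grasp_force: 0.0
```

```bash
python3 - <<'E'
from h import *
c=[540.044,-151.007,1.842];o=np.array([.407,.625])
d=cam("scene")["image"]
for th in("lever_grip","claw_tab","claw_hook","label_tape","petri_1"): print(th,[(round(b["p"],2),np.round(b["rect"],1).tolist()) for b in cams.boxes_of("scene",th)[:2]])
for th in(1.2,1.4,1.571): print(th,(proj("scene",c2w(c,grip(th)))+o).round(1))
print("tab",[(L,(proj("scene",c2w(c,latch(1.571,be,(126+L,0,30))))+o).round(1),latch(1.571,be,(128.5+L,0,-5)).round(1)) for L,be in((10,-.18),(14,-.18),(18,-.18))])
k=[(s,(proj("scene",c2w(c,(49+s,45,54)))+o).round(1)) for s in (0,3)];print(k)
a=cv2.imread("pics/scene0.png").astype(int);b=d[:,:,::-1].astype(int)
E
```

```text
lever_grip [(0.56, [302.8, 258.2, 107.8, 70.6])]
claw_tab []
claw_hook [(0.87, [265.8, 239.7, 35.9, 25.2]), (0.69, [299.6, 259.9, 105.6, 67.9])]
label_tape [(0.75, [351.2, 265.7, 34.0, 26.8])]
petri_1 [(0.73, [366.1, 326.5, 52.0, 46.6]), (0.22, [257.6, 257.6, 53.7, 57.3])]
1.2 [344.7 271.8]
1.4 [345.7 279.9]
1.571 [345.  285.9]
tab [(10, array([256.4, 233.7]), array([107.4,   0. ,  56.3])), (14, array([254.9, 233.1]), array([111.3,   0. ,  55.6])), (18, array([253.5, 232.6]), array([115.2,   0. ,  54.8]))]
[(0, array([266.5, 273.5])), (3, array([265.3, 272.8]))]
```

```bash
python3 - <<'E'
from h import *
c=[540.044,-151.007,1.842];o={"scene":np.array([.407,.625]),"top":np.array([-.457,.443])}
def dark(img,c0,r,th):
    x,y=c0;g=img.max(2)[y-r:y+r+1,x-r:x+r+1]
    n,l,s,ce=cv2.connectedComponentsWithStats((g<th).astype(np.uint8))
    return [(int(s[i,4]),(ce[i]+[x-r,y-r]).round(1).tolist(),s[i,:4].tolist()) for i in range(1,n) if s[i,4]>8]
s=cam("scene")["image"];t=cam("top")["image"]
for th in(75,85): print("scene",dark(s,(252,229),10,th),"bar",dark(s,(345,286),14,th))
for be,L in((-.165,15),(-.165,20),(-.12,15),(-.12,20),(-.08,17)):
    P=c2w(c,latch(1.571,be,(126+L,0,30)));print(be,L,(proj("scene",P)+o["scene"]).round(1),(proj("top",P)-o["top"]*-1).round(1),latch(1.571,be,(128.5+L,0,-5)).round(1))
p=(proj("top",P)).astype(int)
for th in(50,60,75): print("top",dark(t,tuple(int(v) for v in p),12,th))
for n in("claw_tab","claw_tip","claw_hook"): print(n,[(round(b["p"],2),np.round(b["rect"],1).tolist()) for b in cams.boxes_of("top",n)[:2]])
# gap between halves: profile along cell x at y=30,z=54.5
for y in(25,32,38): 
    print(y,[int(s[int(v[1]+.5),int(v[0]+.5)].max()) for v in (proj("scene",c2w(c,(x,y,54.5)))+o["scene"] for x in range(40,60,1))])
a=cv2.imread("pics/scene0.png")
for y in(25,32,38): 
    print("before",y,[int(a[int(v[1]+.5),int(v[0]+.5)].max()) for v in (proj("scene",c2w(c,(x,y,54.5)))+o["scene"] for x in range(40,60,1))])
E
```

```text
scene [(29, [251.3, 232.3], [5, 9, 11, 9])] bar [(118, [344.2, 286.2], [7, 5, 16, 17])]
scene [(66, [251.7, 231.2], [4, 7, 12, 13])] bar [(200, [343.0, 285.8], [0, 5, 23, 24])]
-0.165 15 [254.6 232.3] [300.2 210.5] [112.7   0.   57.5]
-0.165 20 [252.8 231.5] [298.4 210.9] [117.7   0.   56.7]
-0.12 15 [254.8 230.1] [300.7 210.1] [113.9   0.   63.9]
-0.12 20 [252.9 229.3] [298.8 210.5] [118.8   0.   63.3]
-0.08 17 [254.3 227.9] [300.4 209.9] [116.6   0.   69.4]
top [(20, [297.1, 212.3], [7, 11, 6, 9])]
top [(45, [297.4, 211.6], [7, 10, 6, 10])]
top [(56, [297.3, 211.8], [6, 10, 8, 11])]
claw_tab [(0.47, [298.0, 210.0, 6.8, 6.8]), (0.43, [348.4, 167.4, 20.0, 23.3])]
claw_tip [(0.55, [309.6, 209.7, 33.5, 8.2])]
claw_hook [(0.68, [310.1, 210.6, 32.4, 12.1])]
25 [178, 178, 172, 172, 172, 47, 47, 73, 73, 144, 188, 188, 198, 201, 201, 196, 196, 199, 199, 199]
32 [171, 206, 185, 185, 84, 51, 51, 83, 83, 187, 187, 187, 200, 206, 163, 163, 163, 134, 134, 97]
38 [133, 133, 125, 125, 75, 53, 53, 87, 149, 149, 193, 193, 206, 206, 206, 205, 162, 155, 155, 155]
before 25 [194, 194, 173, 173, 173, 50, 50, 81, 81, 99, 91, 91, 130, 174, 174, 189, 189, 171, 171, 171]
before 32 [180, 196, 160, 160, 92, 53, 53, 77, 77, 94, 94, 94, 131, 178, 193, 193, 193, 174, 174, 107]
before 38 [172, 172, 159, 159, 95, 54, 54, 85, 101, 101, 93, 93, 157, 157, 157, 173, 179, 166, 166, 166]
```

```bash
python3 -c "
from workcell import ctrl
print(ctrl.close_job())"
```

```text
the job is handed in; nothing more can be done
None
```

The filter cell is latched shut and the job is handed in. The hook is caught under the keeper lip, the lever lies home against its stop, and the last camera measurements show the gap between the halves closed. While I held the claw, the pull read up to about 9 N at the wrist.

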